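# Pass a tube rack through the gated loading lane

### The job

The microtube rack waits in the loading lane behind a sprung side gate whose stop tab bars its way. With the fingertips only, push the long side flap outward and hold it open while you push the rack on under the tab, then keep pushing until the rack is fully home against the end stop and the gate has sprung shut behind it. Keep the rack flat on the lane floor, never lift or tip it, and leave the other things on the bench where they are.

Things in the scene. Friction and masses are not known exactly. Their poses are not given: they have to be found in the camera images.
- lane: Fixed loading lane: white floor plate 503 mm long, 4 mm thick, aluminium guides. Origin on the bench, mid-width, straight below the gate's stop tab; x = direction of the rack's travel, y = across, towards the gate, z up. Floor at z = 4 mm. Inside 66 mm wide (y -33 to 33 mm). Fixed wall: y -38 to -33 mm, top z = 40. Gate side: low kerb y 33 to 38 mm, top z = 18. It starts, open, at x = -280.
- gate (a joint): Opening angle of the gate (rad): 0 shut (flap upright), up to 1.1 tipped outward, its top edge towards lane +y. A spring shuts it (0.05 N m at 0, 0.1 at 1.1); it does not stay open by itself. From about 0.45 the tab clears the rack. A vertical finger, tip at z = 26 mm, holds it at about 0.7 when the finger's outer side is at lane y = 58 mm; at 0.45 it is at about y = 50 mm, at 1.0 at about 70 mm.
- gate_hinge_line (a point): Fixed point on the gate's hinge line, which runs along lane x at y = 43, z = 6 mm; this point lies at lane x = 0. The flap above it, just outside the kerb, is a dark steel plate 315 mm long (lane x -275 to 40 mm), 4 mm thick, its top at z = 61 mm and its inner face at y = 41 mm when shut.
- gate_tab (a point): Middle of the inner tip of the stop tab; moves with the gate. The tab is 6 mm thick (lane x -3 to 3 mm), stands out from the flap's inner face and when shut reaches over the kerb to lane y = 14 mm at z = 33 to 46 mm; the rack cannot push it aside. Released over the rack, it rests on the rack's top (gate at about 0.4) and slides along it; the gate shuts when the rack has passed.
- rack: Microtube rack full of capped tubes, orange, 200 mm long, 62 mm wide, top plate 38 mm high (44 mm over the caps), about 0.2 kg, loose in the lane, its long side along the lane. Origin at the centre of its underside; its y axis runs along its length (the lane's x), z up. It starts with its leading end 10 to 40 mm short of the tab. Its trailing end is a flat upright face to push on.
- lane_home (a point): Point on the lane floor where the rack's origin lies when the rack is home against the end stop: lane x = +115 mm, y = 0, z = 4 mm. The end stop's face is at lane x = 215 mm, 34 mm high. The rack's trailing end is then 15 mm past the middle of the tab.
- tube: Bystander: capped 50 ml tube standing on the bench beyond the fixed wall near the end stop, 33 mm across, 112 mm high. Origin at the centre of its foot.
- marker: Bystander: marker pen, 134 mm long, 12 mm thick, lying along the fixed wall's outer side. Origin at the middle of its underside.
- bottle: Bystander: small reagent bottle, 56 mm across, 105 mm high, standing on the gate side near the end stop. Origin at the centre of its foot.
- driver: Bystander: screwdriver, 160 mm long, lying on the bench on the gate side, 120 mm or more from the middle of the lane. Origin at the middle of its underside.

How it is judged:
On the way, in this order (a step that is already met when the one before it is completed fails the run):
1. the gate is pushed open while the rack is still behind the tab (value of joint gate above 0.3 rad and x of rack in the frame of lane below -0.098 m), for 0.2 s.
2. the rack's leading end is past the tab by at least 20 mm, the gate open over it (x of rack in the frame of lane above -0.08 m and value of joint gate above 0.2 rad), for 0.1 s.
At the end, for the whole second after the job is handed in: the rack lies at rest, flat in the lane, within 7 mm of its home against the end stop, and the gate is shut behind it (under 0.1 rad) (distance between rack and lane_home below 0.007 m and angle between the y axis of rack and the x axis of lane, either way round below 0.08 rad and angle between rack's own z axis and vertical below 0.08 rad and linear speed of rack below 0.01 m/s and value of joint gate below 0.1 rad); the robot touches nothing.
It fails at once if the rack is lifted off the lane floor (more than 8 mm) or tipped (more than 0.15 rad) (z of rack in the frame of lane above 0.012 m or angle between rack's own z axis and vertical above 0.15 rad).
It fails at once if a bystander is moved more than 30 mm (distance of any of tube, marker, bottle, driver from where it was at the start of the episode above 0.03 m).
It also fails if it takes over 51 s, if anything falls off the work surface, if the arm or the gripper's body presses on something with over 40 N, if the wrist force passes 120 N, or if a joint passes its speed limit or range.

### The arm

A 7-joint arm with a two-finger parallel gripper is mounted at the origin on a cart in front of the work surface, level with it; the furniture and walls round the work are solid. World frame = base frame: x ahead of the robot, y to its left, z up, the work surface at z = 0. Lengths are in m, angles in rad, forces in N, time in s.
With the tool pointing down it reaches from about 0.425 to 0.875 m from the base axis. Payload 4.7 kg.
Tool frame: the origin (TCP) lies where the fingers leave the gripper's body, on its centre line; the fingertips stand 70 mm ahead of it and the grasp point (between the pads) lies 51 mm ahead of it; z points along the fingers, y is the line along which they close (so a half turn about z gives the same grasp; the last joint's range is limited). The gripper opens to 87 mm and grips with 3 to 60 N. Pads are 19 mm wide; open, the fingers measure 117 mm over their backs; the gripper's body (75 mm by 190 mm) begins 51 mm behind the grasp point.
Start: joints at [-1.227, 0.321, -0.07, 1.45, 0.023, 1.371, -0.057], TCP at [0.211, 0.615, 0.292] pointing down, gripper open.
Joint ranges: [-2.86, 2.86], [-0.3, 2.09], [-1.38, 1.24], [0.06, 2.45], [-1.56, 4.7], [0.09, 2.05], [-2.69, 2.69]. Speed limits (rad/s): [2.57, 2.57, 3.14, 3.14, 3.14, 3.14, 3.14].

### API

Orientations are given as a rotation vector (axis times angle).
In Python, from bench import get_state, get_image, get_calibration, close_job gives the robot as it stands.
- The arm moves only by the tool send_rows, never from a script. Its argument "rows" is a list of rows, each an object of numbers: "hand": the finger opening in mm, from 0 to 87; "x", "y", "z": the shift along the world's x, y, z in mm; "roll": the turn about the world's z in degrees. A call has 1 to 10 rows; each row shifts and turns the commanded pose from where the row before left it; what a row does not reach is not made up. A row lasts 1/10 s, in which the tool goes at most 50 mm and 8.59 degrees, less where a joint would pass 70% of its speed; a pose out of reach is approached as far as the arm can. A call is refused whole if a number of a shift passes 50 or a number of a turn 8.59, either way. A call with a gripper value outside its range is refused whole. The fingers move at their own pace and stop on an object; "force" is the grip in N (left out, the last holds). Time passes only in rows, so rows that do not move let the fingers close. It gives the time, the measured TCP pose, the force, the opening and the grip force at its end, in the units of the state.
- get_state(): the state, without advancing time (a new reading comes with each control period).
- get_image(name): name is "scene" or "top" or "wrist"; returns the picture (420x560x3 uint8, blue, green, red); there is no depth.
- get_calibration(name): a dict with "mtx" (3x3 intrinsics, pixels), "world_from_camera" (4x4, takes a point from camera to world coordinates). Camera axes: x right, y down, z forward; pixel columns grow to the right and rows downward; lengths in m; the calibration is good to about 2 mm. A picture is of the moment at which its call begins: read the wrist's pose just before it. get_calibration takes no time and is no camera call; for the wrist camera it gives the pose at the moment of the call.
- close_job(): hands the job in; it is judged then, once.
The state is a dict: "time": time; "joint_positions": joint angles; "qd": joint speeds; "joint_torque": joint torques, N m; "position": TCP position; "tool_rot": TCP orientation; "ft_force": force on the tool from outside, world axes, zero at the start; "torque": the same for the moment, N m; "grip_width": opening from 0.0 (shut) to 1.0 (fully open); "grip_force": force on a finger pad.
Only numpy, scipy, OpenCV 4.12 (cv2) and the standard library are available. Lean on these libraries where they do the work, as an engineer would, in place of code of your own. Each camera call takes 0.05 s, during which the arm holds its last target. There are 200 camera calls.

## Working session

There is one attempt and no reset: what is moved stays moved. The work goes in short steps, Python scripts to look and compute and a tool call to move; the robot and the scene stay as the last step left them, time stands still between calls to the robot, and variables do not carry over. Pictures are saved under pics/ and viewed, at most 10 in all, crops included, and the job is handed in when it is done.

Besides the shell and the picture viewer there is one more tool, called after "Emit:" in YAML: its name, and indented under it one key for each argument. send_rows: Moves the arm, as the interface text tells. Its arguments: {"type":"object","properties":{"rows":{"type":"array","items":{"type":"object","properties":{"hand":{"type":"number"},"x":{"type":"number"},"y":{"type":"number"},"z":{"type":"number"},"roll":{"type":"number"}}}},"force":{"type":"number"}},"required":["rows"]}

```bash
ls; mkdir -p pics; python3 - <<'E'
from bench import *
import cv2
for n in("top","scene"):
    cv2.imwrite(f"pics/{n}0.png",get_image(n)); c=get_calibration(n); print(n,c["mtx"],c["world_from_camera"])
s=get_state();print(s)
E
```

```text
pics
top [[384.8704441    0.         285.2336069 ]
 [  0.         384.8704441  213.81670419]
 [  0.           0.           1.        ]] [[-0.00903266 -0.99196011  0.1262282   0.46461461]
 [-0.9999133   0.0077504  -0.01064572 -0.16499193]
 [ 0.00958181 -0.12631341 -0.99194411  0.91369283]
 [ 0.          0.          0.          1.        ]]
scene [[404.12289602   0.         275.01292353]
 [  0.         404.12289602 212.33781647]
 [  0.           0.           1.        ]] [[-0.59525819 -0.5033655   0.62633127  0.06514449]
 [-0.80353165  0.37081832 -0.46565079  0.23239798]
 [ 0.00213743 -0.78045945 -0.62520276  0.59291188]
 [ 0.          0.          0.          1.        ]]
{'time': 0.1, 'joint_positions': array([-1.22690112,  0.32176081, -0.07012677,  1.45156606,  0.02258081,
        1.3707962 , -0.05690215]), 'qd': array([-2.13313039e-03, -9.59259559e-05,  4.59229915e-04, -1.87283187e-03,
       -1.31778237e-05,  1.19532506e-03, -1.15216740e-03]), 'joint_torque': array([ 9.00403779e-05, -4.92566729e+01, -4.05773772e-01, -3.13400137e+01,
       -6.41791779e-02,  3.94449814e-02,  8.26767996e-05]), 'position': array([0.21038919, 0.61460649, 0.29125679]), 'tool_rot': array([-5.15563278e-01, -3.09877023e+00,  2.71480378e-03]), 'ft_force': array([ 0.14316751, -0.66398901, -0.0529165 ]), 'torque': array([ 0.01124275, -0.06125473,  0.0141581 ]), 'grip_force': 0.0, 'grip_width': 0.9987766425436471}
```

View pics/top0.png

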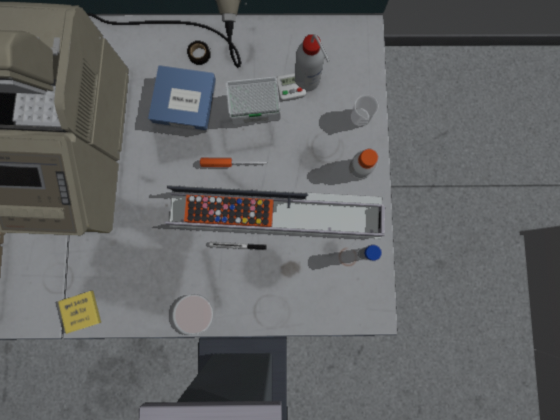

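View pics/scene0.png

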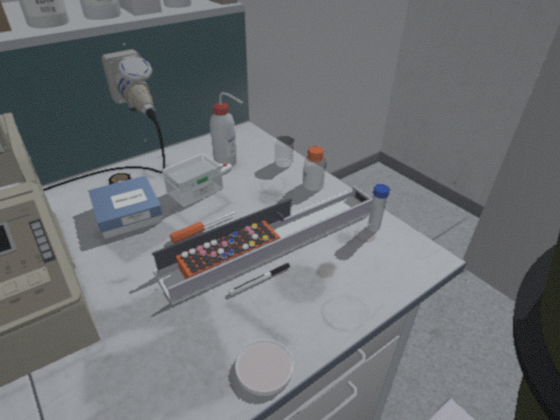

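The top view shows the lane running from (170,208) to (382,218), with travel to the right (world −y). The dark flap lies on the far side at (170–307, 190), the orange rack spans cols 185–273, and the tab is near (289,202). The scene view agrees. The bystanders are clear of the pushing zone.

```bash
cat > h.py <<'E'
import numpy as np, cv2
from bench import *
def ray(name,uv,z,c=None):
    c=c or get_calibration(name); T=c["world_from_camera"]
    d=T[:3,:3]@np.linalg.solve(c["mtx"],[uv[0],uv[1],1]); o=T[:3,3]
    return o+d*(z-o[2])/d[2]
def orange(im,lo=0.0):
    h=cv2.cvtColor(im,cv2.COLOR_BGR2HSV)
    return cv2.inRange(h,(2,150,90),(16,255,255))
E
python3 - <<'E'
from h import *
im=cv2.imread("pics/top0.png")
cr=im[175:250,155:395]; cv2.imwrite("pics/c.png",cv2.resize(cr,None,fx=3.3,fy=3.3,interpolation=cv2.INTER_CUBIC))
m=orange(im); m[:175]=0;m[250:]=0;m[:,300:]=0
p=cv2.findNonZero(m); r=cv2.minAreaRect(p); b=cv2.boxPoints(r); print(r)
w=np.array([ray("top",q,.04) for q in b]);print(w.round(4),w.mean(0))
for q in[(128,60),(105,235)]: print(ray("top",q,.2))
E
```

```text
((228.25115966796875, 210.39553833007812), (87.43367004394531, 26.832839965820312), 3.1221303939819336)
[[ 0.5602  0.0566  0.04  ]
 [ 0.622   0.0547  0.04  ]
 [ 0.6095 -0.1457  0.04  ]
 [ 0.5477 -0.1421  0.04  ]] [ 0.5848392  -0.04410725  0.04      ]
[0.86198215 0.13302251 0.2       ]
[0.51857322 0.16080352 0.2       ]
```

View pics/c.png

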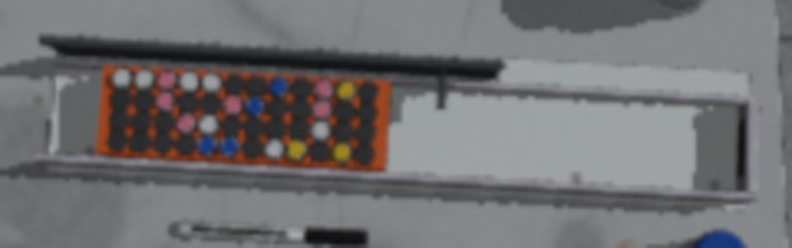

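```bash
python3 - <<'E'
from h import *
P=lambda c,z: ray("top",(155+c[0]/3.3-.35,175+c[1]/3.3-.35),z)[:2]
a,b=P((48,158),.04),P((748,192),.04); print("wall",a,b)
f,g=P((45,38),.061),P((500,67),.061); print("flap",f,g, np.linalg.norm(f-g))
for p,q in((a,b),(f,g)): print(np.degrees(np.arctan2(*(q-p)))) 
print("tab",P((442,105),.04),"stop",P((739,150),.034),"rackfront",P((388,130),.04))
d=(b-a)/np.linalg.norm(b-a); n=np.array([-d[1],d[0]])
S=P((739,150),.034); R=np.array([.5848,-.0441]); F=P((442,105),.04)
# origin: y from wall centreline, -35.5ish edge
for nm,p in(("stop",S),("rack",R),("tab",F),("flapA",f),("flapB",g),("wall",a),("wallb",b)): print(nm,(p-R)@d,(p-R)@n)
print(d,n)
for nm,uv,z in(("bottle",(368,158),.105),("tube",(372,253),.112),("drv",(232,162),.01)): 
  p=ray("top",uv,z)[:2]; print(nm,p,(p-R)@d,(p-R)@n)
E
```

```text
wall [0.55787561 0.08984325] [ 0.53038674 -0.39301667]
flap [0.63782214 0.08813296] [ 0.61551517 -0.22159984] 0.310535032499061
-176.74170942395605
-175.8806677260118
tab [ 0.59272997 -0.18222139] stop [ 0.56026826 -0.38947588] rackfront [ 0.57550344 -0.14460641]
stop 0.3462118833573653 -0.004861862549346455
rack 0.0 0.0
tab 0.1374473958423447 0.01576759627845059
flapA -0.13503282905193217 0.04542067063904373
flapB 0.17546713831054356 0.04075412190423205
wall -0.13219641785530442 -0.03449383400101491
wallb 0.35144533533435257 -0.03449383400101492
[-0.05683725 -0.99838346] [ 0.99838346 -0.05683725]
bottle [ 0.68780978 -0.35377239] 0.3033169967156951 0.12044418818410935
tube [ 0.4831659  -0.35311703] 0.31429409411626114 -0.08390612216771151
drv [ 0.70624027 -0.04778933] -0.0032189625963389527 0.12145365146224368
```

Emit:
send_rows:
  rows:
    - {"z": 40,"hand": 20}
    - {"z": 40}
    - {"z": 40}
    - {"x": -10,"y": -40}
    - {"x": -10,"y": -40}
    - {"x": -10,"y": -40}
    - {"x": -10,"y": -40}
    - {"x": 38,"y": -30,"roll": -8}
    - {"x": 38,"y": -30,"roll": -8}
    - {"x": 38,"y": -30,"roll": -8}

```text
schema error: expected keys hand, x, y, z, roll
```

Emit:
send_rows:
  rows:
    - {"x": 0,"y": 0,"z": 40,"roll": 0,"hand": 20}
    - {"x": 0,"y": 0,"z": 40,"roll": 0,"hand": 20}
    - {"x": 0,"y": 0,"z": 40,"roll": 0,"hand": 20}
    - {"x": -10,"y": -40,"z": 0,"roll": 0,"hand": 20}
    - {"x": -10,"y": -40,"z": 0,"roll": 0,"hand": 20}
    - {"x": -10,"y": -40,"z": 0,"roll": 0,"hand": 20}
    - {"x": -10,"y": -40,"z": 0,"roll": 0,"hand": 20}
    - {"x": 38,"y": -30,"z": 0,"roll": -8,"hand": 20}
    - {"x": 38,"y": -30,"z": 0,"roll": -8,"hand": 20}
    - {"x": 38,"y": -30,"z": 0,"roll": -8,"hand": 20}

```text
time: 1.1
position: [0.2852, 0.3634, 0.4123]
tool_rot: [1.155, 2.921, 0.001]
ft_force: [0.7, 1.0, -0.1]
grip_width: 0.251
grip_force: 0.0
```

Emit:
send_rows:
  rows:
    - {"x": 32,"y": -37,"z": 0,"roll": -5.6,"hand": 20}
    - {"x": 32,"y": -37,"z": 0,"roll": -5.6,"hand": 20}
    - {"x": 32,"y": -37,"z": 0,"roll": -5.6,"hand": 20}
    - {"x": 14,"y": -46,"z": 0,"roll": -5.6,"hand": 20}
    - {"x": 14,"y": -46,"z": 0,"roll": -5.6,"hand": 20}
    - {"x": 14,"y": -46,"z": 0,"roll": -5.6,"hand": 20}
    - {"x": 30,"y": -30,"z": 0,"roll": -5.6,"hand": 20}
    - {"x": 40,"y": -10,"z": -20,"roll": -5.6,"hand": 20}
    - {"x": 45,"y": 10,"z": -20,"roll": -5.6,"hand": 20}
    - {"x": 40,"y": 0,"z": -20,"roll": 0,"hand": 20}

```text
time: 2.1
position: [0.5789, 0.0868, 0.3516]
tool_rot: [-2.285, -2.155, -0.002]
ft_force: [0.1, 1.1, 0.1]
grip_width: 0.228
grip_force: 0.0
```

```bash
python3 - <<'E'
from h import *
from scipy.spatial.transform import Rotation as Ro
s=get_state();print(s["position"],Ro.from_rotvec(s["tool_rot"]).as_matrix().round(4))
c=get_calibration("wrist");print(c)
cv2.imwrite("pics/w1.png",get_image("wrist"))
E
```

```text
[0.5789002  0.08676797 0.35161675] [[ 5.870e-02  9.983e-01  9.000e-04]
 [ 9.983e-01 -5.870e-02  1.300e-03]
 [ 1.400e-03  8.000e-04 -1.000e+00]]
{'mtx': array([[299.50483538,   0.        , 278.32780555],
       [  0.        , 299.50483538, 211.32002825],
       [  0.        ,   0.        ,   1.        ]]), 'world_from_camera': array([[ 0.99830791, -0.05605986, -0.01544721,  0.58321865],
       [-0.05812484, -0.95435429, -0.29296655,  0.1671599 ],
       [ 0.00168155,  0.29336869, -0.9559979 ,  0.44413803],
       [ 0.        ,  0.        ,  0.        ,  1.        ]])}
```

View pics/w1.png

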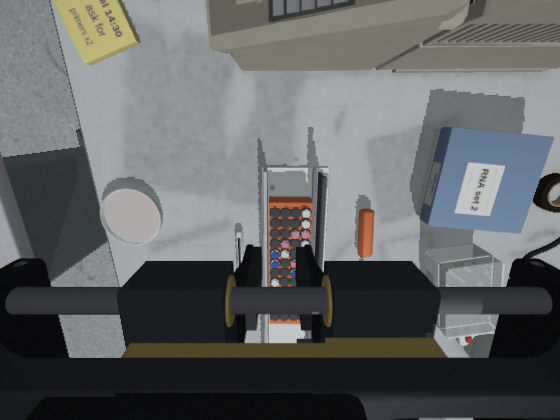

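The wrist view shows the lane mouth at row 167 (cols 262–327), the rack's trailing face at rows 198–205 (cols 269–312), and the flap at col 322. The hand is in line with the lane.

```bash
python3 - <<'E'
from h import *
im=cv2.imread("pics/w1.png"); m=orange(im); m[:190]=0;m[330:]=0;m[:,:262]=0;m[:,318:]=0
R=np.array([.5848,-.0441]);d=np.array([-.0587,-.9983]);n=np.array([.9983,-.0587]);O=R+.135*d
ys,xs=np.where(m>0)
print(xs.min(),xs.max(),ys.min(),ys.max())
L=lambda uv,z:(((p:=ray("wrist",uv,z)[:2])-O)@d,(p-O)@n)
for nm,uv,z in(("rack TL top",(268.5,205),.042),("rack TR top",(312,205),.042),("rack bot",(290,198),.006),("wall in start",(267,168),.04),("mouth floor",(290,168),.004),("flap end",(322,168),.061)): print(nm,np.round(L(uv,z),4))
for r in range(194,212): print(r,im[r,285],im[r,300])
E
```

```text
269 311 197 322
rack TL top [-0.2308 -0.0244]
rack TR top [-0.2309  0.0352]
rack bot [-0.2311  0.0063]
wall in start [-0.2813 -0.026 ]
mouth floor [-0.2754  0.0058]
flap end [-0.2849  0.0438]
194 [134 134 129] [134 135 130]
195 [131 132 128] [131 132 128]
196 [102 108 118] [102 108 118]
197 [33 52 97] [33 51 97]
198 [33 51 97] [33 51 97]
199 [33 52 97] [34 52 98]
200 [33 51 97] [32 51 97]
201 [33 52 99] [33 52 98]
202 [ 41  64 121] [ 40  62 116]
203 [ 62  95 169] [ 61  95 169]
204 [ 69 105 183] [ 69 105 184]
205 [ 65 100 176] [ 68 105 184]
206 [ 44  69 126] [ 68 105 183]
207 [ 52  71 118] [ 66 101 178]
208 [54 52 50] [ 63  97 170]
209 [66 65 62] [ 50  67 109]
210 [67 66 63] [54 53 53]
211 [68 66 63] [61 59 57]
```

Emit:
send_rows:
  rows:
    - {"x": 9,"y": -5,"z": -30,"roll": 0,"hand": 20}
    - {"x": 9,"y": -5,"z": -40,"roll": 0,"hand": 20}
    - {"x": 0,"y": 0,"z": -45,"roll": 0,"hand": 20}
    - {"x": 0,"y": 0,"z": -45,"roll": 0,"hand": 20}
    - {"x": 0,"y": 0,"z": -30,"roll": 0,"hand": 20}
    - {"x": 0,"y": 0,"z": 0,"roll": 0,"hand": 20}

```text
time: 2.75
position: [0.5917, 0.0756, 0.1572]
tool_rot: [-2.281, -2.154, 0.014]
ft_force: [-0.0, -0.5, 0.4]
grip_width: 0.232
grip_force: 0.0
```

```bash
python3 - <<'E'
from h import *
cv2.imwrite("pics/w2.png",get_image("wrist"));print(get_state()["position"],get_state()["ft_force"])
E
```

```text
[0.59373728 0.07571949 0.16036694] [-0.07373798 -0.32239893  0.529262  ]
```

View pics/w2.png

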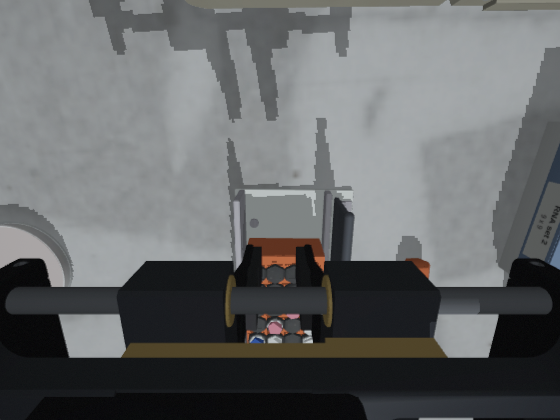

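The close view shows the lane mouth at row 188, the fixed wall's inner edge near col 243, the kerb near col 325, the flap end at cols 333–352, and the rack's trailing face at rows 238–262.

```bash
python3 - <<'E'
from h import *
im=cv2.imread("pics/w2.png"); m=orange(im)[225:265]
xs=np.where(m[28]>0)[0];print(xs.min(),xs.max());print([r+225 for r in range(40) if m[r,285]],im[236:266,285,2])
O=np.array([.5794,-.1789]);d=np.array([-.0587,-.9983]);n=np.array([.9983,-.0587])
L=lambda uv,z:(((p:=ray("wrist",uv,z)[:2])-O)@d,(p-O)@n)
for nm,uv,z in(("rack top",(285,259),.042),("rack bot",(285,239),.006),("rackL",(246,255),.03),("rackR",(324,255),.03),("wall in start",(243,189),.04),("wall out start",(234,190),.04),("mouth floor",(290,189),.004),("flap end in",(333,200),.061),("flap out",(352,210),.061)): print(nm,np.round(L(uv,z),4))
p=get_state()["position"][:2]; print("tcp",(p-O)@d,(p-O)@n)
E
```

```text
262 322
[239, 240, 241, 242, 243, 244, 245, 246, 247, 248, 249, 250, 251, 252, 253, 254, 255, 256, 257, 258, 259, 260, 261, 262, 263, 264] [127 124 102  96  96  96  96  96  96  97  96  96  97  96  96  96  96  96
 102 121 138 183 183 183 183 183 183 176 123 139]
rack top [-0.2318  0.0039]
rack bot [-0.2336  0.0045]
rackL [-0.2293 -0.0277]
rackR [-0.2296  0.0359]
wall in start [-0.2867 -0.027 ]
wall out start [-0.286  -0.0336]
mouth floor [-0.2785  0.0084]
flap end in [-0.2843  0.0349]
flap out [-0.2774  0.048 ]
tcp -0.25502823157286336 -0.0006332558897041932
```

Emit:
send_rows:
  rows:
    - {"x": 6,"y": 0,"z": 0,"roll": 0,"hand": 20}
    - {"x": 0,"y": 0,"z": -20,"roll": 0,"hand": 20}
    - {"x": 0,"y": 0,"z": -20,"roll": 0,"hand": 20}
    - {"x": 0,"y": 0,"z": -20,"roll": 0,"hand": 20}
    - {"x": 0,"y": 0,"z": 0,"roll": 0,"hand": 20}
    - {"x": 0,"y": 0,"z": 0,"roll": 0,"hand": 20}

```text
time: 3.4
position: [0.6028, 0.0761, 0.1044]
tool_rot: [2.283, 2.156, 0.004]
ft_force: [-0.1, 0.4, 1.0]
grip_width: 0.23
grip_force: 0.0
```

Emit:
send_rows:
  rows:
    - {"x": 0,"y": 0,"z": -8,"roll": 0,"hand": 20}
    - {"x": 4,"y": 0,"z": 0,"roll": 0,"hand": 24}
    - {"x": 4,"y": 0,"z": 0,"roll": 0,"hand": 28}
    - {"x": 4,"y": -1,"z": 0,"roll": 0,"hand": 32}
    - {"x": 5,"y": 0,"z": 0,"roll": 0,"hand": 36}
    - {"x": 5,"y": 0,"z": 0,"roll": 0,"hand": 36}
    - {"x": 0,"y": 0,"z": 0,"roll": 0,"hand": 36}
    - {"x": 0,"y": 0,"z": 0,"roll": 0,"hand": 36}
    - {"x": 0,"y": 0,"z": 0,"roll": 0,"hand": 36}

```text
time: 4.3
position: [0.6228, 0.0749, 0.0941]
tool_rot: [-2.284, -2.156, 0.001]
ft_force: [-2.9, 0.2, 0.5]
grip_width: 0.412
grip_force: 1.4
```

```bash
python3 - <<'E'
from h import *
a=get_image("scene");cv2.imwrite("pics/s2.png",np.hstack([cv2.resize(a[170:340,110:390],(784,476))]))
s=get_state();p=s["position"];O=np.array([.583,-.179]);d=np.array([-.0587,-.9983]);n=np.array([.9983,-.0587]);print(p,(p[:2]-O)@d,(p[:2]-O)@n,s["ft_force"],s["grip_width"]*87)
E
```

```text
[0.62295557 0.07481969 0.0942248 ] -0.2557335930471135 0.024988424635049578 [-3.52980829 -0.56152601  0.41955103] 35.7830751356723
```

View pics/s2.png

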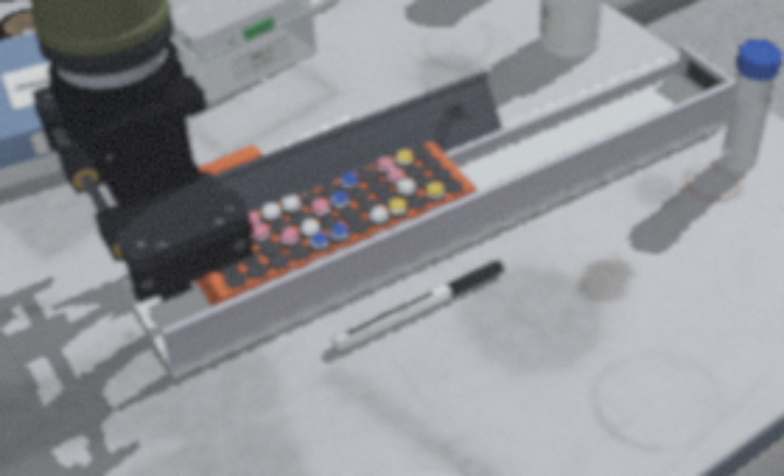

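The gate is clearly tipped outward (about 0.65 rad) and the rack is still behind the tab. Next I push the rack.

Emit:
send_rows:
  rows:
    - {"x": 2,"y": -8,"z": 0,"roll": 0,"hand": 36}
    - {"x": -0.5,"y": -8,"z": 0,"roll": 0,"hand": 36}
    - {"x": -0.5,"y": -10,"z": 0,"roll": 0,"hand": 36}
    - {"x": -0.6,"y": -10,"z": 0,"roll": 0,"hand": 36}
    - {"x": -0.6,"y": -10,"z": 0,"roll": 0,"hand": 36}
    - {"x": -0.6,"y": -10,"z": 0,"roll": 0,"hand": 36}
    - {"x": -0.6,"y": -10,"z": 0,"roll": 0,"hand": 36}

```text
time: 5.05
position: [0.6221, 0.0082, 0.0948]
tool_rot: [2.284, 2.156, 0.001]
ft_force: [-1.4, 5.0, 3.0]
grip_width: 0.416
grip_force: 2.5
```

Emit:
send_rows:
  rows:
    - {"x": -0.6,"y": -10,"z": 0,"roll": 0,"hand": 36}
    - {"x": -0.6,"y": -10,"z": 0,"roll": 0,"hand": 36}
    - {"x": -0.6,"y": -10,"z": 0,"roll": 0,"hand": 36}
    - {"x": -0.6,"y": -10,"z": 0,"roll": 0,"hand": 36}
    - {"x": -0.6,"y": -10,"z": 0,"roll": 0,"hand": 36}
    - {"x": -0.6,"y": -10,"z": 0,"roll": 0,"hand": 36}
    - {"x": 0,"y": 0,"z": 0,"roll": 0,"hand": 36}
    - {"x": 0,"y": 0,"z": 0,"roll": 0,"hand": 36}

```text
time: 5.85
position: [0.6179, -0.0541, 0.0942]
tool_rot: [2.285, 2.153, -0.004]
ft_force: [-2.8, -1.9, 2.2]
grip_width: 0.415
grip_force: 1.4
```

```bash
python3 - <<'E'
from h import *
a=get_image("scene");cv2.imwrite("pics/s3.png",cv2.resize(a[170:340,110:390],(784,476)))
s=get_state();p=s["position"];O=np.array([.583,-.179]);d=np.array([-.0587,-.9983]);n=np.array([.9983,-.0587]);print(p,(p[:2]-O)@d,(p[:2]-O)@n,s["ft_force"],s["grip_width"]*87)
E
```

```text
[ 0.61792391 -0.053567    0.09421142] -0.12726979403892763 0.027501620410796276 [-3.3126079  -1.5891366   1.78709847] 35.81891746679548
```

View pics/s3.png

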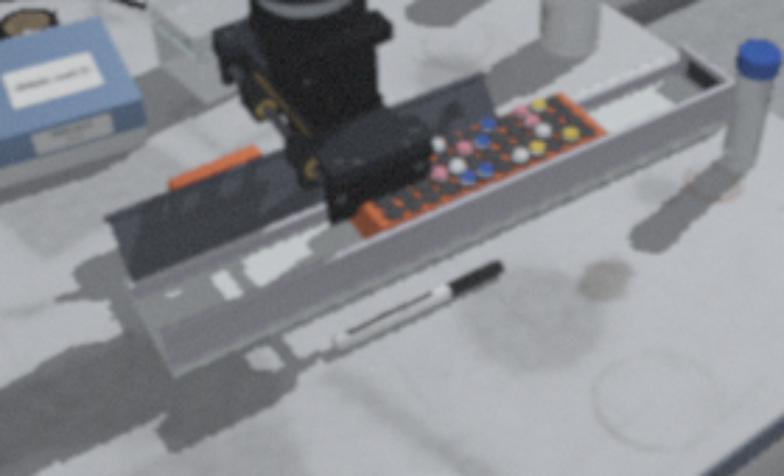

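The rack's leading end is about 80 mm past the tab, and the gate is held open. Next I back off slightly, release the gate, close the fingers and move to the part of the lane the tab does not reach.

Emit:
send_rows:
  rows:
    - {"x": 0.4,"y": 8,"z": 0,"roll": 0,"hand": 36}
    - {"x": -6,"y": 0,"z": 0,"roll": 0,"hand": 26}
    - {"x": -6,"y": 0,"z": 0,"roll": 0,"hand": 16}
    - {"x": -6,"y": 1,"z": 0,"roll": 0,"hand": 6}
    - {"x": -6,"y": 0,"z": 0,"roll": 0,"hand": 0}
    - {"x": -6,"y": 1,"z": 0,"roll": 0,"hand": 0}
    - {"x": -5.5,"y": 0,"z": -4,"roll": 0,"hand": 0}
    - {"x": 0,"y": 0,"z": 0,"roll": 0,"hand": 0}
    - {"x": 0,"y": 0,"z": 0,"roll": 0,"hand": 0}

```text
time: 6.8
position: [0.5831, -0.041, 0.0903]
tool_rot: [2.284, 2.157, 0.0]
ft_force: [0.6, 0.1, 0.1]
grip_width: 0.004
grip_force: 0.0
```

Emit:
send_rows:
  rows:
    - {"x": -0.6,"y": -10,"z": 0,"roll": 0,"hand": 0}
    - {"x": -0.6,"y": -10,"z": 0,"roll": 0,"hand": 0}
    - {"x": -0.6,"y": -10,"z": 0,"roll": 0,"hand": 0}
    - {"x": -0.6,"y": -10,"z": 0,"roll": 0,"hand": 0}
    - {"x": -0.6,"y": -10,"z": 0,"roll": 0,"hand": 0}
    - {"x": -0.6,"y": -10,"z": 0,"roll": 0,"hand": 0}
    - {"x": -0.6,"y": -10,"z": 0,"roll": 0,"hand": 0}
    - {"x": -0.6,"y": -10,"z": 0,"roll": 0,"hand": 0}
    - {"x": -0.6,"y": -10,"z": 0,"roll": 0,"hand": 0}
    - {"x": -0.6,"y": -10,"z": 0,"roll": 0,"hand": 0}

```text
time: 7.8
position: [0.5771, -0.1419, 0.0904]
tool_rot: [-2.284, -2.157, 0.0]
ft_force: [-1.0, 4.5, 0.9]
grip_width: 0.005
grip_force: 2.3
```

Emit:
send_rows:
  rows:
    - {"x": -0.6,"y": -9,"z": 0,"roll": 0,"hand": 0}
    - {"x": -0.6,"y": -8,"z": 0,"roll": 0,"hand": 0}
    - {"x": -0.3,"y": -5,"z": 0,"roll": 0,"hand": 0}
    - {"x": -0.2,"y": -4,"z": 0,"roll": 0,"hand": 0}
    - {"x": 0,"y": 0,"z": 0,"roll": 0,"hand": 0}

```text
time: 8.3
position: [0.5753, -0.1683, 0.0903]
tool_rot: [2.285, 2.155, -0.001]
ft_force: [-0.1, 1.5, 0.6]
grip_width: 0.007
grip_force: 0.7
```

Emit:
send_rows:
  rows:
    - {"x": -0.2,"y": -4,"z": 0,"roll": 0,"hand": 0}
    - {"x": -0.2,"y": -4,"z": 0,"roll": 0,"hand": 0}
    - {"x": -0.1,"y": -3,"z": 0,"roll": 0,"hand": 0}
    - {"x": 0,"y": 0,"z": 0,"roll": 0,"hand": 0}

```text
time: 8.7
position: [0.5748, -0.1799, 0.0905]
tool_rot: [2.285, 2.154, -0.002]
ft_force: [0.2, -0.0, 0.2]
grip_width: 0.006
grip_force: 0.0
```

Emit:
send_rows:
  rows:
    - {"x": -0.1,"y": -2,"z": 0,"roll": 0,"hand": 0}
    - {"x": -0.1,"y": -2,"z": 0,"roll": 0,"hand": 0}
    - {"x": 0,"y": 0,"z": 0,"roll": 0,"hand": 0}

```text
time: 9.0
position: [0.5749, -0.1824, 0.0904]
tool_rot: [2.284, 2.156, -0.0]
ft_force: [0.7, 0.2, 0.3]
grip_width: 0.006
grip_force: 0.2
```

Emit:
send_rows:
  rows:
    - {"x": -0.1,"y": -2,"z": 0,"roll": 0,"hand": 0}
    - {"x": -0.1,"y": -2,"z": 0,"roll": 0,"hand": 0}
    - {"x": 0,"y": 0,"z": 0,"roll": 0,"hand": 0}
    - {"x": 0,"y": 0,"z": 0,"roll": 0,"hand": 0}

```text
time: 9.4
position: [0.575, -0.1833, 0.0905]
tool_rot: [-2.28, -2.157, -0.004]
ft_force: [-0.4, 6.3, 2.8]
grip_width: 0.006
grip_force: 3.2
```

```bash
python3 - <<'E'
from h import *
a=get_image("top");cv2.imwrite("pics/t4.png",cv2.resize(a[170:250,200:400],(800,320)));b=get_image("scene");cv2.imwrite("pics/s4.png",cv2.resize(b[160:300,200:400],(800,560)))
print(get_state()["position"],get_state()["ft_force"])
E
```

```text
[ 0.57498713 -0.1833404   0.09046625] [-1.23231909  6.51687459  2.93197475]
```

View pics/s4.png

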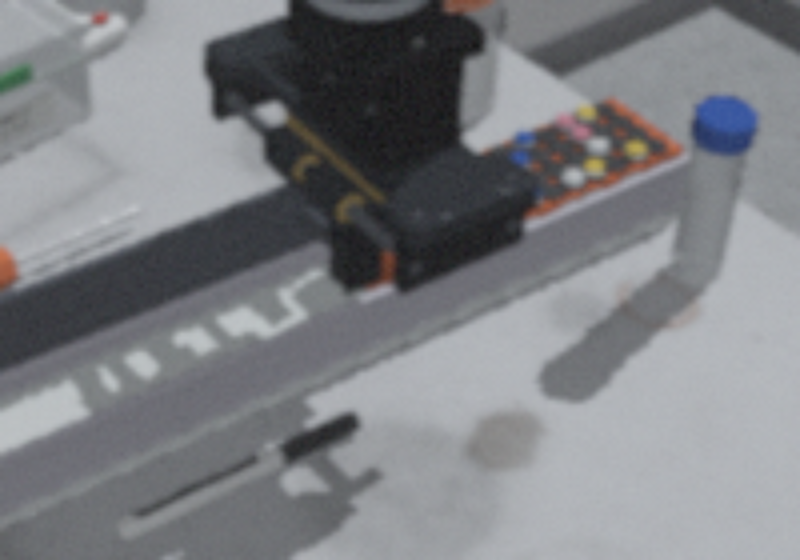

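The rack appears to be against the end stop. The finger stalls at lane x ≈ 5 mm, as predicted, with a steady 6.5 N. I'll press slightly harder, back off, lift and check.

Emit:
send_rows:
  rows:
    - {"x": -0.1,"y": -2,"z": 0,"roll": 0,"hand": 0}
    - {"x": -0.1,"y": -2,"z": 0,"roll": 0,"hand": 0}
    - {"x": 0,"y": 0,"z": 0,"roll": 0,"hand": 0}
    - {"x": 0,"y": 0,"z": 0,"roll": 0,"hand": 0}

```text
time: 9.9
position: [0.5753, -0.1838, 0.0905]
tool_rot: [-2.275, -2.156, -0.008]
ft_force: [-2.4, 12.6, 6.2]
grip_width: 0.003
grip_force: 6.3
```

Emit:
send_rows:
  rows:
    - {"x": 0.3,"y": 7,"z": 0,"roll": 0,"hand": 0}
    - {"x": 0.3,"y": 5,"z": 0,"roll": 0,"hand": 0}
    - {"x": 0,"y": 0,"z": 20,"roll": 0,"hand": 0}
    - {"x": 0,"y": 0,"z": 40,"roll": 0,"hand": 0}
    - {"x": 0,"y": 0,"z": 45,"roll": 0,"hand": 0}
    - {"x": 0,"y": 40,"z": 20,"roll": 0,"hand": 0}
    - {"x": -30,"y": 40,"z": 0,"roll": 0,"hand": 0}
    - {"x": -40,"y": 30,"z": 0,"roll": 0,"hand": 0}
    - {"x": 0,"y": 30,"z": 0,"roll": 0,"hand": 0}

```text
time: 10.8
position: [0.4999, -0.0384, 0.2142]
tool_rot: [-2.284, -2.152, 0.004]
ft_force: [0.9, -0.7, 0.2]
grip_width: 0.003
grip_force: 0.0
```

```bash
python3 - <<'E'
from h import *
a=get_image("top");b=a[165:265,190:400];cv2.imwrite("pics/t5.png",cv2.resize(b,(798,380)))
m=orange(a); m[:185]=0;m[250:]=0;m[:,:250]=0
n,l,st,c=cv2.connectedComponentsWithStats(m);print(st)
p=cv2.findNonZero(m); r=cv2.minAreaRect(p); w=np.array([ray("top",q,.04) for q in cv2.boxPoints(r)]);print(r,w.round(4),w.mean(0))
print(get_state()["position"])
E
```

```text
[[     0      0    560    420 234729]
 [   294    201     88     31    297]
 [   305    202      1      1      1]
 [   312    202      1      2      2]
 [   318    203      1      1      1]
 [   325    203      1      1      1]
 [   332    203      1      2      2]
 [   338    204      2      1      2]
 [   345    204      1      1      1]
 [   352    204      1      1      1]
 [   358    205      2      1      2]
 [   366    205      1      1      1]
 [   372    205      1      2      2]
 [   304    207      2      3      4]
 [   311    207      2      3      6]
 [   318    208      1      2      2]
 [   324    208      2      2      3]
 [   331    208      2      3      6]
 [   338    208      2      3      4]
 [   345    209      2      2      3]
 [   351    208      2      4      6]
 [   358    209      2      3      6]
 [   365    210      1      2      2]
 [   371    210      3      3      5]
 [   303    212      3      4      8]
 [   310    213      2      3      4]
 [   317    214      2      2      3]
 [   324    214      2      3      5]
 [   331    215      2      2      4
[... 235 characters left out ...]
303    219      3      3      7]
 [   310    220      2      3      5]
 [   317    220      2      3      5]
 [   324    221      2      2      4]
 [   331    221      2      2      4]
 [   337    221      2      3      4]
 [   344    221      2      3      6]
 [   351    222      2      2      4]
 [   357    222      3      3      6]
 [   364    222      3      3      6]
 [   371    222      2      4      6]]
((337.5055236816406, 216.39503479003906), (86.40672302246094, 26.384532928466797), 3.012787342071533) [[ 0.5447 -0.1933  0.04  ]
 [ 0.6054 -0.1972  0.04  ]
 [ 0.5934 -0.3956  0.04  ]
 [ 0.5327 -0.39    0.04  ]] [ 0.56904005 -0.29404081  0.04      ]
[ 0.50264338 -0.03185544  0.21482811]
```

View pics/t5.png

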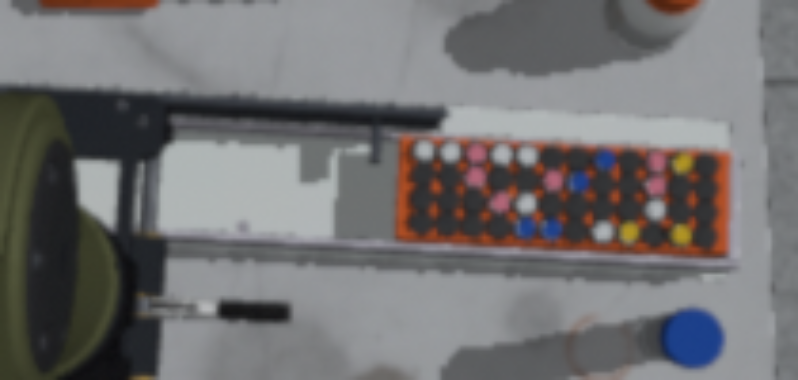

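The rack is against the end stop. The flap is upright, with the tab at crop col 375, about 14 mm behind the rack's trailing end at col 398. The arm is clear of everything.

```bash
python3 -c "
from bench import *
print(close_job())"
```

```text
the job is handed in; nothing more can be done
None
```

I handed in the job with the rack pushed home against the end stop, the gate sprung shut behind it and the arm clear; the last top view agrees, but the hand-in gave back no verdict.

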